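# Seat a wooden blank in the drilling jig and lock it with the two-stage clamp lever

## Task

First push the wooden blank along the channel of the drilling jig until its end is right up against the steel end stop. Then push the jig's clamp lever past its first detent, all the way to its second stop, so that the rubber foot clamps the blank there. Only push with the fingers: do not pick the blank up, and leave the other things on the bench where they are.

Things in the scene. Friction and masses are not known exactly. Their poses are not given: they have to be found in the camera images.
- jig: Fixed drilling jig. Origin at bench level; x along the channel to the end stop, y left, z up. Plywood base x -140..170, y -190..90 mm, 12 thick. Channel: centre y = 40, floor z = 12, two rails 50 mm apart inside, tops z = 24, x -130..90. Behind the stop a grey housing and two posts to z = 120.
- stop (a point): Centre of the steel end stop's face, 27 mm above the bench, at x = 90, y = 40 mm in the jig's frame; the stop is 74 mm wide, its top 42 mm above the bench. The blank's far end belongs against it.
- blank: Loose hardwood blank in the channel, 100 (its x) x 45 x 30 mm high, about 0.12 kg. Origin: centre of its underside. It lies along the channel, its far end 25 to 65 mm short of the stop; fully home its origin is at x = 40 mm in the jig's frame. It slides with under 2 N.
- lever (a joint): Angle of the clamp lever, rad, about an upright axis. 0 = rest stop (starts at 0 to 0.10), growing counterclockwise from above as the knob goes in the jig's +x; first detent about 0.6; second stop 1.06, the end of travel. Humps at 0.35 and 0.85 take up to about 10 N at the knob; past 0.85 it snaps to the second stop and stays. At the first detent the foot does not yet touch the blank.
- lever_axis (a point): Top of the lever's hub, on its axis, at x = 30, y = -60 mm in the jig's frame, 72 mm above the bench; the grey pedestal below has 40 mm radius. At angle q the arm points -2.10 + q rad from the jig's x axis (counterclockwise positive).
- lever_knob (a point): Centre of the top of the lever's upright black knob: 24 mm in diameter, 40 mm tall, its top 112 mm above the bench, 110 mm from the axis. The flat steel arm under it, 14 mm wide, lies 62 to 72 mm above the bench. The knob goes from x = -26, y = -155 to x = 86, y = -155 mm in the jig's frame.
- foot: Round rubber foot, 24 mm in diameter, sprung, under the hold-down arm at jig x = 74, y = 40 mm. Origin: centre of its underside, 49.5 mm above the bench with the lever at 0 (7.5 above the blank); the lever lowers it 10 mm per rad. The arm above it reaches 98 mm above the bench, from jig x = 62 mm on.
- offcut: Bystander: small loose pine offcut, 55 x 22 x 20 mm, lying on the jig's base between channel and lever. Origin: centre of its underside.
- screwdriver: Bystander: screwdriver lying on the bench left of the jig.
- chisel: Bystander: wood chisel, 250 mm long, lying on the bench left of the jig. Origin: bench level near its middle.
- mallet: Bystander: hammer with a wooden handle lying at the far left.
- glue: Bystander: yellow glue bottle, 58 mm in diameter, 150 mm tall, standing right of the lever. Origin: centre of its underside.
- tape: Bystander: tape measure, 65 x 36 x 58 mm, standing on the bench right of the jig. Origin: centre of its underside.
- jar: Bystander: jar, 72 mm in diameter, 85 mm tall, standing at the far right. Origin: centre of its underside.
There are look-alikes about, which are no part of the job. Of the things shaped like the blank, the wooden one is meant.

How it is judged:
On the way, in this order (a step that is already met when the one before it is completed fails the run):
1. the blank's end is against the end stop (within 3 mm) (x of blank in the frame of jig above 0.037 m), for 0.2 s.
2. the lever is past its first detent, at its second stop (value of joint lever above 1 rad), for 0.2 s.
At the end, for the whole second after the job is handed in: The blank lies flat in the channel with its end within 3 mm of the end stop, the lever is at its second stop (above 1.0 rad of 1.06), and the foot presses on the blank with more than 3 N (x of blank in the frame of jig above 0.037 m and value of joint lever above 1 rad and contact force between foot and blank above 3 N and linear speed of blank below 0.01 m/s and height (world z) of blank below 0.018 m and angle between blank's own z axis and vertical below 0.1 rad); the robot touches nothing.
It fails at once if the blank was picked up (raised 12 mm or tipped) (height (world z) of blank above 0.024 m or angle between blank's own z axis and vertical above 0.35 rad).
It fails at once if another thing on the bench was moved by more than 30 mm (distance of any of offcut, screwdriver, chisel, mallet, glue, tape, jar from where it was at the start of the episode above 0.03 m).
It also fails if it takes over 48 s, if anything falls off the work surface, if the arm or the gripper's body presses on something with over 40 N, if the wrist force passes 120 N, or if a joint passes its speed limit or range.

## Robot

A 7-joint arm with a two-finger parallel gripper is mounted at the origin on the work surface. World frame = base frame: x ahead of the robot, y to its left, z up, the work surface at z = 0. Lengths are in m, angles in rad, forces in N, time in s.
With the tool pointing down it reaches from about 0.35 to 0.9 m from the base axis. Payload 7.2 kg.
Tool frame: the origin (TCP) lies at the very end of the fingers, on their centre line; the grasp point (between the pads) lies pinch_z behind it (pinch_z is the distance from the TCP to the grasp point, in m); z points along the fingers, y is the direction in which the jaws open and shut (so a half turn about z gives the same grasp; the last joint's range is limited). The gripper opens to 85 mm and grips with 20 to 120 N. Pads are 22 mm wide; open, the fingers measure 114 mm over their backs; the gripper's body (76 mm by 85 mm) begins 54 mm behind the grasp point. The pads swing forward as they close: fully open they stand 13 mm farther back than shut.
Start: joints at [1.12, 0.411, -0.013, 1.596, 0.006, 1.134, -0.082], TCP at [0.233, -0.58, 0.231] pointing down, gripper open.
Joint ranges: [-2.95, 2.95], [-0.29, 1.99], [-1.47, 1.44], [0.14, 2.54], [-1.03, 4.17], [0.13, 1.85], [-2.86, 2.86]. Speed limits (rad/s): [2.39, 2.39, 3.01, 3.01, 3.14, 3.14, 3.14].

## Interface

Orientations are given as a unit quaternion [w, x, y, z].
In Python, from plant import * gives the robot as it stands. The module is installed in compiled form; this text tells all that it offers.
- The arm moves only by the tool send_rows, never from a script. Its argument "series" is a list of rows, each a list of 7 numbers: the shift along the world's x, y, z in m, then the turn, a rotation vector about the world's x, y, z in degrees, then the finger opening in m, from 0 to 0.0854. A call has 1 to 5 rows; each row is the pose to reach, as a shift and turn from the pose measured when the call began; what a row does not reach only later rows make up. A row lasts 1/12 s, in which the tool goes at most 41.7 mm and 7.16 degrees, less where a joint would pass 70% of its speed; a pose out of reach is approached as far as the arm can. A call with a gripper value outside its range is refused whole. The fingers move at their own pace and stop on an object; "squeeze" is the grip in N (left out, the last holds). Time passes only in rows, so rows that repeat a pose let the fingers close. It gives the time, the measured TCP pose, the force and the opening at its end, in the units of the state.
- state(): the state, without advancing time (a new reading comes with each control period).
- read_camera(name): name is "side" or "top"; returns the picture (480x640x3 uint8, red, green, blue); there is no depth.
- get_calibration(name): a dict with "mtx" (3x3 intrinsics, pixels), "R" (3x3) and "t" (3): a world point X has camera coordinates R X + t. Camera axes: x right, y down, z forward; pixel columns grow to the right and rows downward; lengths in m; the calibration is good to about 2 mm. A picture is of the moment at which its call begins. get_calibration takes no time and is no camera call.
- hand_in(): hands the job in, once; it reports no verdict.
The state is a dict: "clock": time; "qpos": joint angles; "joint_velocities": joint speeds; "joint_efforts": joint torques, N m; "tcp_pos": TCP position; "tcp_rot": TCP orientation; "force": force on the tool from outside, world axes, zero at the start; "moment": the same for the moment, N m; "opening": finger opening in m.
Only numpy, scipy, OpenCV 4.12 (cv2) and the standard library are available. Lean on these libraries where they do the work, as an engineer would, in place of code of your own. Each camera call takes 0.05 s, during which the arm holds its last target. There are 200 camera calls.

## Working session

There is one attempt and no reset: what is moved stays moved. The work goes in short steps, Python scripts to look and compute and a tool call to move; the robot and the scene stay as the last step left them, time stands still between calls to the robot, and variables do not carry over. Pictures are saved under pics/ and viewed, about 8 in all and at most 12, crops included, and the job is handed in when it is done.

Besides the shell and the picture viewer there is one more tool, called after "Request:" as name([rows], argument=value, ...), one row to a line, values as JSON. send_rows: Moves the arm, as the interface text tells. Its arguments: {"type":"object","properties":{"series":{"type":"array","items":{"type":"array","items":{"type":"number"}}},"squeeze":{"type":"number"}},"required":["series"]}

```bash
mkdir -p pics; python3 - <<'E'
from plant import *
import cv2
for n in("top","side"):
    cv2.imwrite(f"pics/{n}0.png",read_camera(n)[:,:,::-1]); c=get_calibration(n); print(n,c)
print(state())
E
```

```text
top {'mtx': array([[501.67969465,   0.        , 318.53720463],
       [  0.        , 501.67969465, 236.92529056],
       [  0.        ,   0.        ,   1.        ]]), 'R': array([[ 0.00305452, -0.99950098, -0.03143974],
       [-0.98357193,  0.00267177, -0.18049689],
       [ 0.18049081,  0.03147458, -0.98307295]]), 't': array([0.07962701, 0.49883869, 1.03618417])}
side {'mtx': array([[524.66742756,   0.        , 319.92509955],
       [  0.        , 524.66742756, 236.56553368],
       [  0.        ,   0.        ,   1.        ]]), 'R': array([[ 0.9935197 , -0.11335094,  0.00837722],
       [-0.06243775, -0.60588046, -0.79310176],
       [ 0.09497443,  0.78743916, -0.60903154]]), 't': array([-0.46813235,  0.16352137,  0.9633657 ])}
{'clock': 0.1, 'qpos': array([ 1.11978475,  0.41182778, -0.01272947,  1.59692324,  0.00558431,
        1.13429796, -0.08218865]), 'joint_velocities': array([ 0.0017133 , -0.00180325, -0.00056831, -0.00043117,  0.00106297,
        0.00159259, -0.00100902]), 'joint_efforts': array([ 3.48607260e-03, -6.01825190e+01,  6.84453081e-01, -3.00086474e+01,
        1.40241071e-02,  6.38900878e-03,  7.29859471e-05]), 'tcp_pos': array([ 0.23327715, -0.57937308,  0.23054735]), 'tcp_rot': array([-6.88968592e-04,  9.81733266e-01,  1.90261107e-01, -1.73653438e-04]), 'force': array([-0.22746314, -0.50328646, -0.14955749]), 'moment': array([ 0.0165617 , -0.05088893, -0.03346888]), 'opening': 0.08527339031306298}
```

View pics/top0.png

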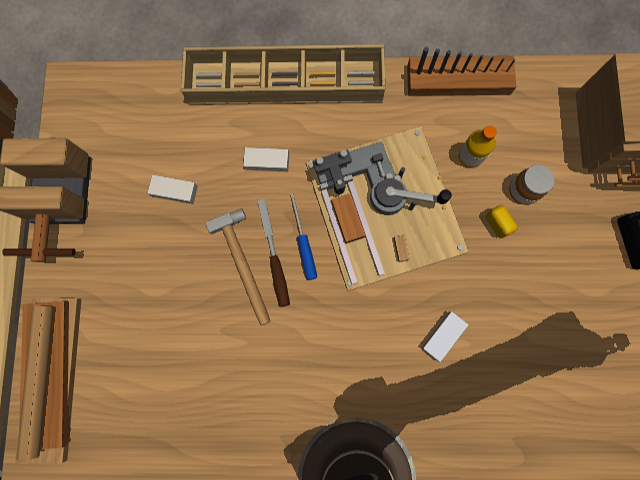

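View pics/side0.png

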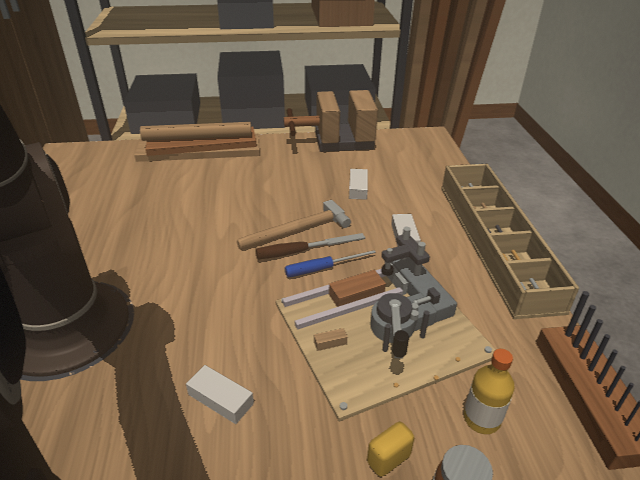

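The top view shows the jig base with corners at about (307,165), (421,128), (467,252) and (348,290). The candidates shaped like the blank are:
- the brown block in the channel at (349,218)
- white blocks at (172,188), (266,158) and (445,337)

The brown one is wooden and sits between the rails, so it is the one meant. The knob is at (444,197) and the offcut at (402,248). Next I'll take an enlarged crop and measure.

```bash
cat > h.py <<'E'
import numpy as np, cv2
from plant import *
C={n:get_calibration(n) for n in("top","side")}
def ray(n,p,z):
    c=C[n]; d=c["R"].T@np.linalg.solve(c["mtx"],[p[0],p[1],1]); o=-c["R"].T@c["t"]
    return o+d*(z-o[2])/d[2]
def proj(n,X):
    c=C[n]; q=c["mtx"]@(c["R"]@np.array(X)+c["t"]); return q[:2]/q[2]
E
python3 - <<'E'
from h import *
im=cv2.imread("pics/top0.png")
J=np.array([(170,90),(170,-190),(-140,-190),(-140,90)])/1e3
P=[(307,165),(421,128),(467,252),(348,290)]
W=np.array([ray("top",p,.012)[:2] for p in P])
a=J-J.mean(0);b=W-W.mean(0)
th=np.arctan2((a[:,0]*b[:,1]-a[:,1]*b[:,0]).sum(),(a*b).sum())
R=np.array([[np.cos(th),-np.sin(th)],[np.sin(th),np.cos(th)]]);t=W.mean(0)-R@J.mean(0)
print("yaw",np.degrees(th),t,"res mm",((R@J.T).T+t-W)*1e3)
hsv=cv2.cvtColor(im,cv2.COLOR_BGR2HSV)
roi=np.zeros(im.shape[:2],np.uint8);cv2.fillPoly(roi,[np.array(P)],255)
tj=lambda p,z:(R.T@(ray("top",p,z)[:2]-t))*1e3
for n,m,z in(("rail",cv2.inRange(hsv,(110,0,150),(179,80,255)),.024),("blank",cv2.inRange(hsv,(3,110,50),(13,255,190)),.042),("dark",cv2.inRange(hsv,(0,0,0),(179,255,45)),.112)):
    m&=roi
    for c in cv2.findContours(m,0,1)[0]:
        if cv2.contourArea(c)>60:
            bx=cv2.boxPoints(cv2.minAreaRect(c)); print(n,cv2.contourArea(c),[(q.round().tolist(),tj(q,z).round().tolist()) for q in bx])
for n,p in(("knob",(-26,-155,112)),("axis",(30,-60,72)),("stop",(90,40,42)),("stopL",(90,77,42)),("stopR",(90,3,42))):
    w=R@np.array(p[:2])/1e3+t; print(n,w.round(4),proj("top",[*w,p[2]/1e3]).round(1),proj("side",[*w,p[2]/1e3]).round(1))
crop=cv2.resize(im[120:300,300:500],None,fx=3,fy=3,interpolation=cv2.INTER_CUBIC)
si=cv2.imread("pics/side0.png")[230:420,270:500]
o=np.zeros((600,800,3),np.uint8); o[:540,:600]=crop
cv2.imwrite("pics/c1.png",o[:540,:600])
E
```

```text
yaw 17.790577971693672 [ 0.54307944 -0.02603593] res mm [[ 4.6774625   3.81475662]
 [ 3.12253354 -0.26477418]
 [-2.82046393 -4.28937288]
 [-4.97953211  0.73939044]]
rail 386.5 [([321.0, 190.0], [94.0, 76.0]), ([326.0, 189.0], [94.0, 65.0]), ([356.0, 282.0], [-125.0, 66.0]), ([352.0, 283.0], [-125.0, 76.0])]
rail 380.0 [([347.0, 182.0], [93.0, 14.0]), ([352.0, 181.0], [94.0, 3.0]), ([384.0, 273.0], [-125.0, 4.0]), ([379.0, 275.0], [-125.0, 14.0])]
blank 565.5 [([331.0, 200.0], [61.0, 62.0]), ([351.0, 193.0], [62.0, 17.0]), ([365.0, 236.0], [-37.0, 18.0]), ([345.0, 242.0], [-38.0, 62.0])]
dark 76.5 [([435.0, 198.0], [-19.0, -133.0]), ([444.0, 189.0], [-7.0, -157.0]), ([451.0, 196.0], [-25.0, -166.0]), ([442.0, 205.0], [-37.0, -142.0])]
knob [ 0.5657 -0.1816] [445.8 198.5] [395.1 333.8]
axis [ 0.59  -0.074] [390.4 192.5] [392.6 302. ]
stop [0.6166 0.0395] [337.  184.8] [391.6 271.2]
stopL [0.6052 0.0748] [321.  189.8] [382.2 260. ]
stopR [0.6279 0.0043] [352.9 179.8] [401.5 282.9]
```

View pics/c1.png

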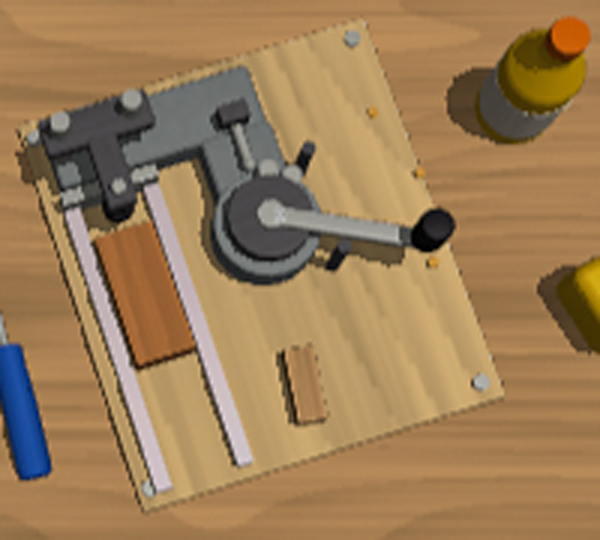

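The crop confirms the wooden blank lies between the white rails, with the foot beyond its far end. The knob points to the right, and the offcut and glue bottle are clear of the push paths. The rails put the jig origin 4.5 mm further along x than my first fit: about (0.5475, -0.0251), yaw 17.8°. That puts the blank's far end at about jig x=57 and its near end at about -42. I'm moving to behind the blank with the fingers shut.

Request:
send_rows([
  [0.079,0.19,0,0,0,-2,0],
  [0.158,0.381,0,0,0,-4.1,0],
  [0.237,0.572,0,0,0,-4.1,0],
  [0.237,0.572,0,0,0,-4.1,0],
  [0.237,0.572,0,0,0,-4.1,0],
])

```text
clock: 0.52
tcp_pos: [0.3132, -0.3852, 0.2306]
tcp_rot: [-0.001, 0.988, 0.155, -0.0]
force: [1.7, 0.1, -1.2]
opening: 0.0256
```

Request:
send_rows([
  [0.157,0.377,0,0,0,0,0],
  [0.157,0.377,0,0,0,0,0],
  [0.157,0.377,0,0,0,0,0],
  [0.157,0.377,0,0,0,0,0],
  [0.157,0.377,0,0,0,0,0],
])

```text
clock: 0.93
tcp_pos: [0.3929, -0.1929, 0.2308]
tcp_rot: [-0.001, 0.988, 0.155, -0.0]
force: [0.3, -0.2, 0.2]
opening: 0.0005
```

Request:
send_rows([
  [0.08,0.19,0,0,0,0,0],
  [0.08,0.19,0,0,0,0,0],
  [0.08,0.19,0,0,0,0,0],
  [0.08,0.19,0,0,0,0,0],
  [0.08,0.19,0,0,0,0,0],
])

```text
clock: 1.35
tcp_pos: [0.4731, -0.0009, 0.2308]
tcp_rot: [-0.001, 0.988, 0.155, -0.0]
force: [0.3, -0.1, -0.5]
opening: 0.0002
```

Request:
send_rows([
  [-0.005,-0.0075,-0.04,0,0,0,0],
  [-0.005,-0.0075,-0.08,0,0,0,0],
  [-0.005,-0.0075,-0.12,0,0,0,0],
  [-0.005,-0.0075,-0.16,0,0,0,0],
  [-0.005,-0.0075,-0.18,0,0,0,0],
])

```text
clock: 1.77
tcp_pos: [0.4654, -0.0084, 0.0468]
tcp_rot: [-0.001, 0.988, 0.155, -0.003]
force: [-0.2, -0.3, -0.3]
opening: 0.0
```

```bash
python3 - <<'E'
from h import *
s=state(); print(s["tcp_pos"],s["force"],proj("side",s["tcp_pos"]))
im=read_camera("side")[:,:,::-1]; cv2.imwrite("pics/s1.png",cv2.resize(im[200:430,200:500],None,fx=2.6,fy=2.6))
E
```

```text
[ 0.46540944 -0.00837811  0.04679544] [-0.23328288 -0.29466072 -0.2811697 ] [317.55271341 291.82579394]
```

View pics/s1.png

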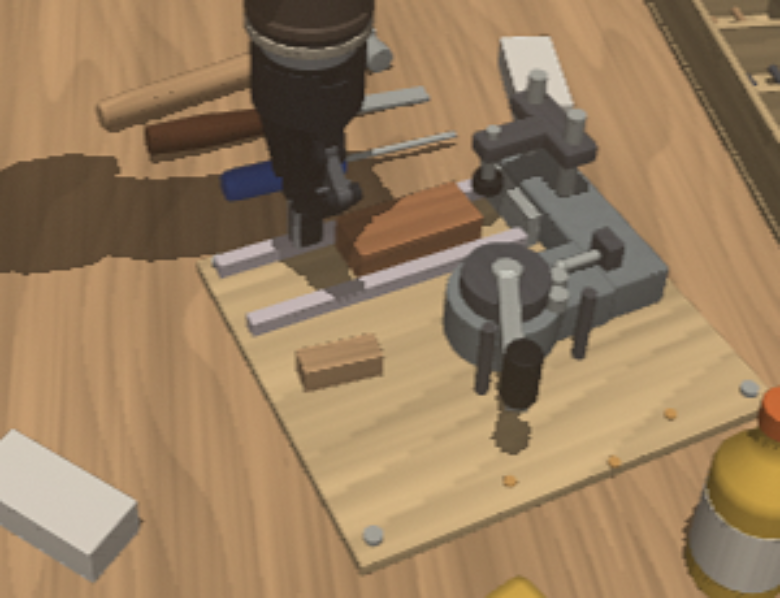

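The side view shows the shut fingers (about (310,235) in the crop) in the channel between the rails, just behind the blank. I'll lower them and push.

Request:
send_rows([
  [0,0,-0.01,0,0,0,0],
  [0,0,-0.019,0,0,0,0],
  [0.006,0.002,-0.019,0,0,0,0],
  [0.012,0.004,-0.019,0,0,0,0],
  [0.018,0.006,-0.019,0,0,0,0],
])

```text
clock: 2.23
tcp_pos: [0.484, -0.0021, 0.0271]
tcp_rot: [-0.002, 0.988, 0.155, -0.003]
force: [-0.4, 0.4, 0.3]
opening: 0.0002
```

Request:
send_rows([
  [0.004,0.0013,0,0,0,0,0],
  [0.008,0.0026,0,0,0,0,0],
  [0.012,0.0039,0,0,0,0,0],
  [0.016,0.0051,0,0,0,0,0],
  [0.02,0.0064,0,0,0,0,0],
])

```text
clock: 2.65
tcp_pos: [0.5041, 0.0042, 0.0273]
tcp_rot: [-0.001, 0.988, 0.155, -0.004]
force: [-2.8, -1.1, 1.5]
opening: -0.0
```

Request:
send_rows([
  [0.002,0.0006,0,0,0,0,0],
  [0.004,0.0013,0,0,0,0,0],
  [0.006,0.0019,0,0,0,0,0],
  [0.008,0.0026,0,0,0,0,0],
  [0.008,0.0026,0,0,0,0,0],
])

```text
clock: 3.07
tcp_pos: [0.5126, 0.007, 0.0273]
tcp_rot: [-0.001, 0.988, 0.155, -0.003]
force: [-0.1, -0.4, 0.0]
opening: 0.0001
```

Request:
send_rows([
  [0.001,0.0003,0,0,0,0,0],
  [0.002,0.0006,0,0,0,0,0],
  [0.003,0.001,0,0,0,0,0],
])

```text
clock: 3.32
tcp_pos: [0.5146, 0.0076, 0.0271]
tcp_rot: [-0.001, 0.988, 0.155, -0.004]
force: [-7.4, -2.2, 6.5]
opening: 0.0001
```

Request:
send_rows([
  [0.001,0.0003,0,0,0,0,0],
  [0.002,0.0006,0,0,0,0,0],
  [0.003,0.001,0,0,0,0,0],
  [0.003,0.001,0,0,0,0,0],
])

```text
clock: 3.65
tcp_pos: [0.5146, 0.0075, 0.0267]
tcp_rot: [-0.001, 0.988, 0.154, -0.008]
force: [-10.6, -3.2, 9.6]
opening: -0.0001
```

The force rose to about 10 N with no further travel, and TCP jig x ≈ -21 is the expected home position, so the blank is at the stop. I'll back off, lift, and go to the knob.

Request:
send_rows([
  [-0.01,-0.0032,0,0,0,0,0],
  [-0.025,-0.008,0,0,0,0,0],
  [-0.025,-0.008,0.04,0,0,0,0],
  [-0.025,-0.008,0.08,0,0,0,0],
  [-0.025,-0.008,0.12,0,0,0,0],
])

```text
clock: 4.07
tcp_pos: [0.4893, -0.0002, 0.1479]
tcp_rot: [-0.001, 0.988, 0.155, -0.008]
force: [1.2, 0.0, -0.9]
opening: -0.0001
```

```bash
python3 - <<'E'
from h import *
im=read_camera("side")[:,:,::-1]; t=read_camera("top")[:,:,::-1]
a=cv2.resize(im[220:400,290:470],(400,400)); b=cv2.resize(t[120:300,300:480],(400,400))
cv2.imwrite("pics/p2.png",np.hstack([a,b]))
h=cv2.cvtColor(np.ascontiguousarray(t),cv2.COLOR_BGR2HSV)
print(state()["tcp_pos"],state()["force"])
E
```

```text
[4.93925997e-01 1.52326338e-04 1.52815197e-01] [ 0.3963062   0.61917282 -0.71660834]
```

View pics/p2.png

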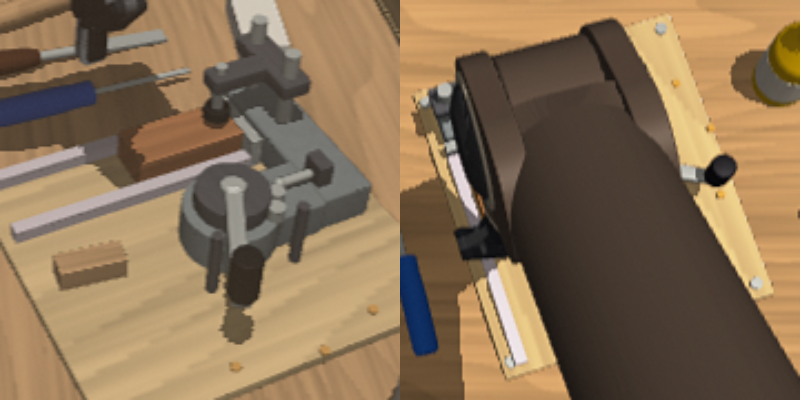

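The side view shows the blank's far end under the foot and against the steel stop (about (245,130) in the crop), with the lever still at rest. Next is the knob.

Request:
send_rows([
  [0.0,-0.03,0.03,0,0,0,0],
  [0.01,-0.07,0.04,0,0,0,0],
  [0.02,-0.11,0.04,0,0,0,0],
  [0.026,-0.15,0.04,0,0,0,0],
  [0.026,-0.19,0.04,0,0,0,0],
])

```text
clock: 4.58
tcp_pos: [0.5217, -0.1903, 0.1936]
tcp_rot: [0.001, 0.988, 0.155, -0.0]
force: [0.2, 0.4, 0.2]
opening: -0.0003
```

Request:
send_rows([
  [0,-0.009,0,0,0,0,0],
  [0,-0.009,0,0,0,0,0],
])

```text
clock: 4.75
tcp_pos: [0.5214, -0.2042, 0.1932]
tcp_rot: [0.002, 0.988, 0.152, -0.0]
force: [-0.6, 0.6, 0.5]
opening: -0.0002
```

Request:
send_rows([
  [-0.001,0.003,-0.035,0,0,0,0],
  [-0.001,0.003,-0.07,0,0,0,0],
  [-0.001,0.003,-0.1,0,0,0,0],
  [-0.001,0.003,-0.108,0,0,0,0],
  [-0.001,0.003,-0.108,0,0,0,0],
])

```text
clock: 5.17
tcp_pos: [0.5192, -0.1993, 0.0831]
tcp_rot: [0.0, 0.988, 0.152, -0.002]
force: [-0.6, 0.1, 1.0]
opening: 0.0004
```

```bash
python3 - <<'E'
from h import *
im=read_camera("side")[:,:,::-1]
cv2.imwrite("pics/p3.png",cv2.resize(im[220:420,270:520],(750,600)))
s=state();c,n=np.cos(np.radians(17.8)),np.sin(np.radians(17.8)); d=s["tcp_pos"]-[.5475,-.0251,0]
print(s["tcp_pos"],s["force"],s["tcp_rot"],"jig",c*d[0]+n*d[1],-n*d[0]+c*d[1])
E
```

```text
[ 0.52052519 -0.19985936  0.0850113 ] [ 0.00081413 -0.37764845  0.78673017] [ 9.23551200e-04  9.88323856e-01  1.52364186e-01 -5.07964553e-04] jig -0.07910662722882575 -0.15814745315733517
```

View pics/p3.png

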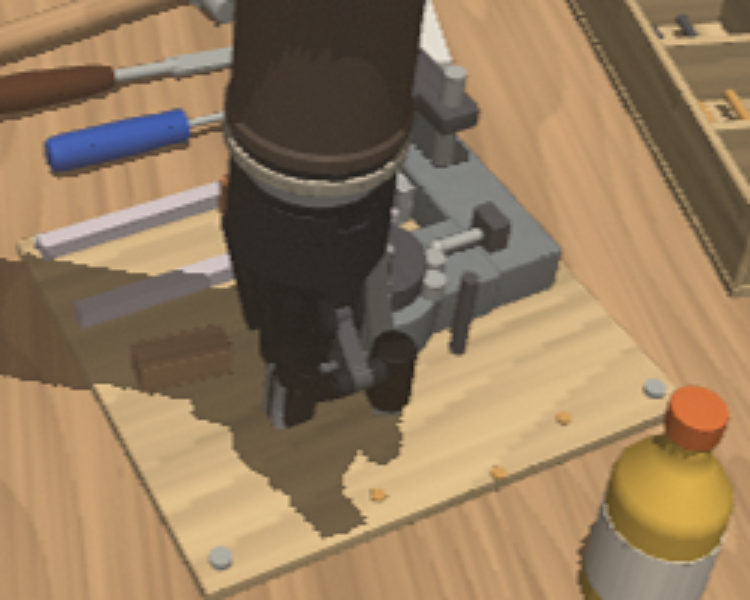

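The fingers (about (290,410) in the crop) are behind the knob (390,370), in line with its path. I'll push along jig +x, following the arc.

Request:
send_rows([
  [0.008,0.002,0,0,0,0,0],
  [0.016,0.004,0,0,0,0,0],
  [0.024,0.006,0,0,0,0,0],
  [0.032,0.008,0,0,0,0,0],
  [0.04,0.009,0,0,0,0,0],
])

```text
clock: 5.63
tcp_pos: [0.562, -0.1906, 0.0859]
tcp_rot: [0.001, 0.988, 0.153, 0.0]
force: [-0.3, -0.8, 0.5]
opening: -0.0005
```

Request:
send_rows([
  [0.006,0.001,0,0,0,0,0],
  [0.013,0.001,0,0,0,0,0],
  [0.019,0.002,0,0,0,0,0],
  [0.026,0.003,0,0,0,0,0],
  [0.032,0.005,0,0,0,0,0],
])

```text
clock: 6.05
tcp_pos: [0.5931, -0.1887, 0.0857]
tcp_rot: [0.003, 0.989, 0.151, -0.001]
force: [-2.6, -2.9, 0.9]
opening: 0.0001
```

Request:
send_rows([
  [0.007,0.0022,0,0,0,0,0],
  [0.014,0.0045,0,0,0,0,0],
  [0.021,0.007,0,0,0,0,0],
  [0.028,0.01,0,0,0,0,0],
  [0.034,0.013,0,0,0,0,0],
])

```text
clock: 6.47
tcp_pos: [0.6245, -0.1781, 0.0854]
tcp_rot: [0.003, 0.989, 0.15, -0.005]
force: [-13.9, -6.1, 11.6]
opening: 0.0002
```

Request:
send_rows([
  [0.006,0.003,0,0,0,0,0],
  [0.012,0.0065,0,0,0,0,0],
  [0.018,0.01,0,0,0,0,0],
  [0.024,0.014,0,0,0,0,0],
  [0.027,0.016,0,0,0,0,0],
])

```text
clock: 6.88
tcp_pos: [0.6528, -0.1606, 0.0856]
tcp_rot: [0.003, 0.989, 0.151, -0.005]
force: [0.8, 0.0, 0.2]
opening: -0.0
```

The hump has been passed, with 14 N then 0. I'll nudge to confirm the second stop, then retreat.

Request:
send_rows([
  [0.002,0.001,0,0,0,0,0],
  [0.004,0.002,0,0,0,0,0],
  [0.006,0.003,0,0,0,0,0],
  [0.007,0.003,0,0,0,0,0],
])

```text
clock: 7.22
tcp_pos: [0.6559, -0.1584, 0.0853]
tcp_rot: [0.003, 0.989, 0.151, -0.009]
force: [-18.5, -2.4, 13.4]
opening: 0.0
```

Request:
send_rows([
  [-0.015,-0.006,0,0,0,0,0],
  [-0.03,-0.012,0,0,0,0,0],
  [-0.035,-0.014,0.03,0,0,0,0],
  [-0.04,-0.016,0.07,0,0,0,0],
  [-0.04,-0.016,0.11,0,0,0,0],
])

```text
clock: 7.63
tcp_pos: [0.6144, -0.1746, 0.1955]
tcp_rot: [0.002, 0.989, 0.15, -0.01]
force: [1.0, -0.6, 0.5]
opening: 0.0002
```

Request:
send_rows([
  [-0.03,-0.03,0.02,0,0,0,0],
  [-0.06,-0.06,0.03,0,0,0,0],
  [-0.09,-0.09,0.03,0,0,0,0],
  [-0.12,-0.12,0.03,0,0,0,0],
  [-0.15,-0.15,0.03,0,0,0,0],
])

```text
clock: 8.05
tcp_pos: [0.4709, -0.3183, 0.2262]
tcp_rot: [0.003, 0.989, 0.151, -0.009]
force: [-0.6, -0.8, -0.0]
opening: -0.0
```

Request:
send_rows([
  [-0.03,-0.03,0,0,0,0,0],
  [-0.06,-0.06,0,0,0,0,0],
  [-0.09,-0.09,0,0,0,0,0],
  [-0.12,-0.12,0,0,0,0,0],
  [-0.12,-0.12,0,0,0,0,0],
])

```text
clock: 8.47
tcp_pos: [0.344, -0.4447, 0.2264]
tcp_rot: [0.004, 0.989, 0.146, -0.011]
force: [-1.4, -0.4, 0.7]
opening: -0.0005
```

```bash
python3 - <<'E'
from h import *
im=read_camera("side")[:,:,::-1]; t=np.ascontiguousarray(read_camera("top")[:,:,::-1])
a=cv2.resize(im[220:400,300:480],(400,400)); b=cv2.resize(t[120:300,300:480],(400,400),interpolation=cv2.INTER_CUBIC)
cv2.imwrite("pics/p4.png",np.hstack([a,b]))
c,s=np.cos(np.radians(17.8)),np.sin(np.radians(17.8));R=np.array([[c,-s],[s,c]]);o=np.array([.5475,-.0251])
h=cv2.cvtColor(t,cv2.COLOR_BGR2HSV)
for n,m,z in(("blank",cv2.inRange(h,(3,110,50),(13,255,190)),.042),("dark",cv2.inRange(h,(0,0,0),(179,255,45)),.112)):
    m[:120]=0;m[300:]=0;m[:,:305]=0;m[:,470:]=0
    for k in cv2.findContours(m,0,1)[0]:
        if cv2.contourArea(k)>50: print(n,[(R.T@(ray("top",q,z)[:2]-o)*1e3).round().tolist() for q in cv2.boxPoints(cv2.minAreaRect(k))])
for q in(.6,1.06):
    w=R@(np.array([.03,-.06])+.11*np.array([np.cos(q-2.1),np.sin(q-2.1)]))+o; print(q,(np.array(proj("top",[*w,.112]))-[300,120])*400/180+[400,0])
st=state();print(st["clock"],st["tcp_pos"],st["force"])
E
```

```text
blank [[88.0, 62.0], [89.0, 17.0], [-13.0, 18.0], [-14.0, 62.0]]
dark [[73.0, -131.0], [99.0, -152.0], [85.0, -168.0], [59.0, -147.0]]
0.6 [713.76472244 101.78552557]
1.06 [680.98224772  59.97577091]
8.5667 [ 0.34920194 -0.44012145  0.22629994] [ 1.41129175  0.98346182 -0.30403643]
```

View pics/p4.png

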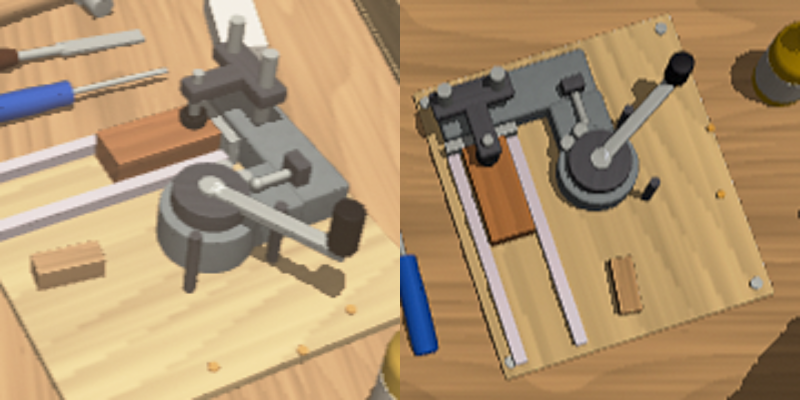

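The lever is at its second stop: the knob is at about (680,65), against a predicted (681,60). I'll zoom in to check the seam between blank and stop.

```bash
python3 - <<'E'
from h import *
im=read_camera("side")[:,:,::-1]; t=read_camera("top")[:,:,::-1]
a=cv2.resize(im[255:305,340:420],(640,400),interpolation=cv2.INTER_CUBIC)[:,100:500]; b=cv2.resize(t[165:235,315:385],(400,400),interpolation=cv2.INTER_CUBIC)
cv2.imwrite("pics/p5.png",np.hstack([a,b]))
c,s=np.cos(np.radians(17.8)),np.sin(np.radians(17.8));R=np.array([[c,-s],[s,c]]);o=np.array([.5475,-.0251])
for p in[(90,17.5,42),(90,3,42),(-10,17.5,42),(-10,17.5,12),(-10,62.5,42),(90,77,42)]:
    w=[*(R@np.array(p[:2])/1e3+o),p[2]/1e3]
    print(p,((proj("side",w)-[340,255])*8-[100,0]).round(),((proj("top",w)-[315,165])*400/70+[400,0]).round())
E
```

```text
(90, 17.5, 42) [377. 182.] [578.  85.]
(90, 3, 42) [409. 219.] [614.  73.]
(-10, 17.5, 42) [  8. 298.] [661. 325.]
(-10, 17.5, 12) [  2. 390.] [657. 341.]
(-10, 62.5, 42) [-77. 180.] [548. 361.]
(90, 77, 42) [254.  37.] [432. 131.]
```

View pics/p5.png

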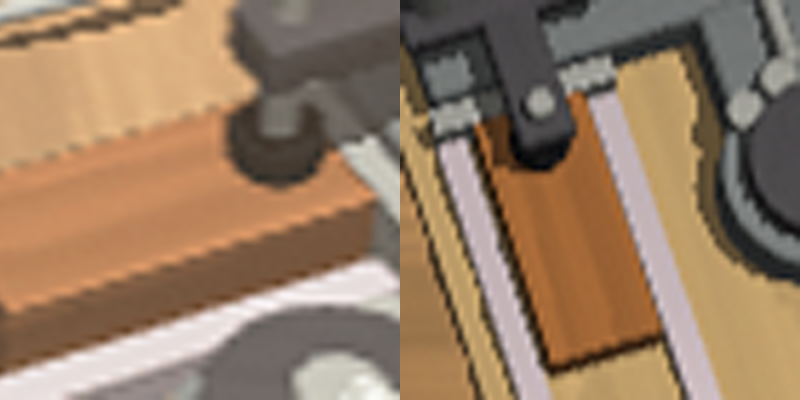

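The side zoom shows the blank's end touching the steel stop with no gap (about (375,195); predicted (377,182)). The foot is down on the blank, and the near edge at (661,330) agrees with the fully home position. I'm handing in.

```bash
python3 -c "
from plant import *
print(state()['force'],state()['clock']); print(hand_in())"
```

```text
[ 0.77031009  0.33350497 -0.03128318] 8.6667
the job is handed in; nothing more can be done
None
```

I pushed the wooden blank up against the end stop with shut fingers, then pushed the clamp lever over both humps to its second stop. After that I moved the arm well clear and handed in at about 8.7 s.

**Blank:** the push force rose to about 10 N with no further travel, and the close-up shows no gap at the stop. The colour mask put the blank's centre at about x = 37.5 mm with a few mm of uncertainty. That is low against the nominal 40 mm and only just over the 37 mm limit. I trusted the contact force and the seam in the close-up over that figure.

**Lever:** the knob is within about 2 pixels of its predicted place at 1.06 rad. It met a firm stop there at about 18 N.

**Foot:** it looks seated on the blank, but I could not measure its clamping force.

**Other things on the bench:** none looks moved in the last pictures. I did not measure them, and those crops did not show the tape measure and jar.

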